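# Push the bench block into the corner of the bench stop

### The job

Without gripping or lifting it, push the square steel-topped bench block along the bench with the fingertips until it sits squarely in one of the two inside corners of the T-shaped wooden stop, flush against both the long rail and the short rail. Keep the block flat on the bench all the way, leave the round steel anvil, the dish, the jar and the brush where they are, and finish clear of everything.

Things in the scene. Friction and masses are not known exactly. Their poses are not given: they have to be found in the camera images.
- block: Square bench block, 90 x 90 mm, 22 mm high: 16 mm wooden base, 6 mm bright steel plate on top, 0.35 to 0.7 kg, loose; slides under a push of about 2 to 5 N. Origin: centre of its underside; x and y square to its sides, z up. Starts left or right of the stop's short rail, nearer the robot than the long rail, turned up to about 35 degrees from square with the stop.
- stop: Dark wooden T-shaped stop, screwed to the bench, 16 mm high; place and angle vary. Origin: on the bench, middle of the long rail's near face. x: away from the robot, square to the long rail; y: left along it. Long rail: x 0 to 16 mm, y -180 to 180 mm. Short rail: x 0 to -110 mm (towards the robot), y -8 to 8 mm.
- seat_left (a point): Point on the bench where the centre of the block's underside lies when it sits in the stop's left inside corner: x = -45 mm, y = +53 mm in the stop's frame. Axes as the stop's.
- seat_right (a point): The same for the right inside corner: x = -45 mm, y = -53 mm in the stop's frame. Axes as the stop's.
- anvil: Bystander: round dark steel anvil, a loose cylinder 56 mm in diameter and 30 mm high, on the other side of the short rail from the block. Origin: centre of its underside.
- dish: Bystander: loose white ceramic dish, 90 mm across and 30 mm high, to the right of the work. Origin: centre of its underside.
- jar: Bystander: loose glass jar with a black lid, 60 mm in diameter and 85 mm high, to the right of the work, farther than the dish. Origin: centre of its underside.
- brush: Bystander: loose brush, 200 x 42 x 20 mm, lying flat to the left of the work, pointing away from the robot. Origin: on its underside, near its middle; it lies along its own x.
Not all that is in view belongs to the job. Leave any purple or red look-alike of the block alone.

How it is judged:
By the outcome, as a careful person would: the job done as asked, in the order asked, and still so for the second after the job is handed in, with the robot touching nothing.
It also fails if it takes over 58 s, if anything falls off the work surface, if the arm or the gripper's body presses on something with over 40 N, if the wrist force passes 120 N, or if a joint passes its speed limit or range.

### The arm

A 6-joint arm with a two-finger parallel gripper is mounted at the origin on the work surface. World frame = base frame: x ahead of the robot, y to its left, z up, the work surface at z = 0. Lengths are in mm, angles in rad, forces in N, time in s.
With the tool pointing down it reaches from about 350 to 875 mm from the base axis. Payload 4.2 kg.
Tool frame: the origin (TCP) lies on the mounting face of the last link; the fingertips stand 173 mm ahead of it and the grasp point (between the pads) lies 155 mm ahead of it; z points along the fingers, y is the line along which they close (so a half turn about z gives the same grasp; the last joint's range is limited). The gripper opens to 85 mm and grips with 20 to 120 N. Pads are 22 mm wide; open, the fingers measure 114 mm over their backs; the gripper's body (76 mm by 85 mm) begins 54 mm behind the grasp point. The pads swing forward as they close: fully open they stand 13 mm farther back than shut.
Start: joints at [-0.997, 0.385, 0.008, 0, -1.194, -0.259], TCP at [193.532, -594.26, 404.712] pointing down, gripper open.
Joint ranges: [-3.14, 3.14], [-1.21, 2.06], [-1.07, 1.41], [-3.16, 2.05], [-2.99, -0.16], [-3.1, 3.1]. Speed limits (rad/s): [2.79, 2.79, 3.14, 3.14, 3.14, 3.14].

### API

Orientations are given as a unit quaternion [x, y, z, w].
In Python, from bench import arm gives the robot as it stands.
- The arm moves only by the tool carry_out, never from a script. Its argument "rows" is a list of rows, each a list of 7 numbers: the shift along the tool's x, y, z as a fraction of full scale, then the turn, a rotation vector about the tool's x, y, z as a fraction of full scale, then the opening, from -1 (shut) to 1 (fully open). A call has 1 to 12 rows; each row is the pose to reach, as a shift and turn from the pose commanded when the call began, along the tool's axes at that moment, turning the shorter way round; what a row does not reach only later rows make up. Full scale, the value 1, is 20 cm for a shift and pi rad for a turn. A row lasts 1/8 s, in which the tool goes at most 62.5 mm and 10.7 degrees, less where a joint would pass 70% of its speed; a pose out of reach is approached as far as the arm can. A call with a number of a shift or a turn outside -1 to 1 is refused whole. A call with a gripper value outside its range is refused whole. The fingers move at their own pace and stop on an object; the grip force is fixed at half the most. Time passes only in rows, so rows that repeat a pose let the fingers close. It gives the time, the measured TCP pose, the force, the opening and the grip force at its end, in the units of the state.
- arm.read_state(): the state, without advancing time (a new reading comes with each control period).
- arm.get_image(name): name is "side" or "top"; returns (picture, depth): 384x512x3 uint8, red, green, blue; 384x512 float32, mm along the optical axis (not along the pixel's ray), 0 where there is no reading.
- arm.calibration(name): a dict with "mtx" (3x3 intrinsics, pixels), "cam_to_world" (4x4, takes a point from camera to world coordinates). Camera axes: x right, y up, looking along -z (the intrinsics and any distortion apply to the point x, -y, -z); pixel columns grow to the right and rows downward; lengths in mm; the calibration is good to about 2 mm. A picture is of the moment at which its call begins. calibration takes no time and is no camera call.
- arm.job_done(): hands the job in; it is judged then, once.
The state is a dict: "clock": time; "joints": joint angles; "joint_vel": joint speeds; "joint_efforts": joint torques, N m; "position": TCP position; "ee_rot": TCP orientation; "contact_force": force on the tool from outside, world axes, zero at the start; "wrist_torque": the same for the moment, N m; "gripper_width": finger opening in mm; "grasp_force": force on a finger pad.
Only numpy, scipy, OpenCV 4.12 (cv2) and the standard library are available. Lean on these libraries where they do the work, as an engineer would, in place of code of your own. Each camera call takes 0.05 s, during which the arm holds its last target. There are 200 camera calls.

## Working session

There is one attempt and no reset: what is moved stays moved. The work goes in short steps, Python scripts to look and compute and a tool call to move; the robot and the scene stay as the last step left them, time stands still between calls to the robot, and variables do not carry over. Pictures are saved under pics/ and viewed, at most 10 in all, crops included, and the job is handed in when it is done.

Besides the shell and the picture viewer there is one more tool, called after "Request:" by a JSON object that holds its "op" and its "data", one argument or row to a line. carry_out: Moves the arm, as the interface text tells. Its arguments: {"type":"object","properties":{"rows":{"type":"array"}},"required":["rows"]}

```bash
mkdir -p pics; python3 - <<'E'
from bench import arm
import cv2,numpy as np
s=arm.read_state();print(s)
for n in("top","side"):
    p,d=arm.get_image(n);cv2.imwrite(f"pics/{n}0.png",p[:,:,::-1]);np.savez(f"{n}0.npz",p=p,d=d);c=arm.calibration(n);print(n,c["mtx"],c["cam_to_world"],list(c))
E
```

```text
{'clock': 0.0, 'joints': array([-9.97406584e-01,  3.85572073e-01,  6.62025466e-03, -5.00024767e-04,
       -1.19401173e+00, -2.58542671e-01]), 'joint_vel': array([ 4.79248585e-06, -2.21631341e-04,  1.56547834e-03, -1.29909895e-03,
       -5.23047978e-04, -4.18160787e-06]), 'joint_efforts': array([-2.43239474e-04, -3.92286980e+01,  1.88405192e+01,  4.18643117e+00,
       -4.58713665e-03,  1.17850144e-05]), 'position': array([ 193.48087659, -594.0816743 ,  403.60946806]), 'ee_rot': array([-1.56682929e-01,  9.87648334e-01,  1.08510579e-03, -2.25300331e-04]), 'contact_force': array([ 0.51405147, -0.1245466 , -0.28986249]), 'wrist_torque': array([ 0.09814017, -0.02509432, -0.01042038]), 'grasp_force': 0.0, 'gripper_width': 85.5016665077973}
top [[447.13869316   0.         253.11652681]
 [  0.         447.13869316 193.44200835]
 [  0.           0.           1.        ]] [[ 1.75550152e-02  9.96192742e-01 -8.53922873e-02  3.58153438e+02]
 [-9.99793872e-01  1.83612162e-02  8.66487813e-03  2.74444548e+00]
 [ 1.01997949e-02  8.52225734e-02  9.96309730e-01  1.45857541e+03]
 [ 0.00000000e+00  0.00000000e+00  0.00000000e+00  1.00000000e+00]] ['mtx', 'cam_to_world']
side [[474.19391602   0.         257.31774933]
 [  0.         474.19391602 195.2964691 ]
 [  0.           0.           1.        ]] [[-7.99981900e-01  3.16502317e-01 -5.09759986e-01 -1.15962270e+02]
 [-5.99721386e-01 -4.48748075e-01  6.62540131e-01  8.13808910e+02]
 [-1.90583261e-02  8.35734078e-01  5.48803545e-01  7.14848865e+02]
 [ 0.00000000e+00  0.00000000e+00  0.00000000e+00  1.00000000e+00]] ['mtx', 'cam_to_world']
```

View pics/top0.png

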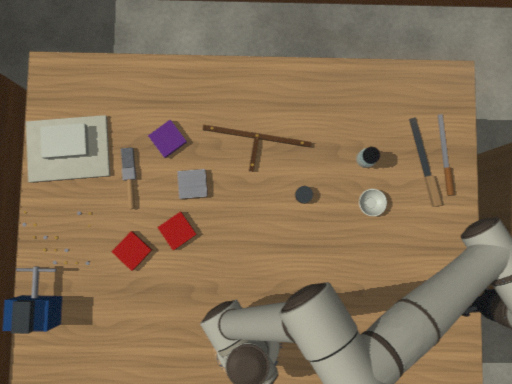

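View pics/side0.png

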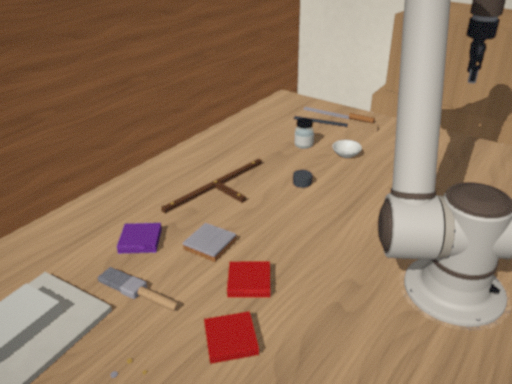

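The top view shows the grey block at (192,184), left of the short rail. The T's long rail runs (203,128)-(313,145) and the short rail tip is at (252,170). The anvil is at (305,195), the purple look-alike at (168,139) and a red one at (178,231). The side view agrees: block at (210,241), T junction at (217,183).

```bash
cat > h.py <<'E'
import cv2,numpy as np
from bench import arm
def ray(n,uv,z):
    c=arm.calibration(n);K=c["mtx"];T=c["cam_to_world"]
    uv=np.atleast_2d(uv).astype(float)
    d=np.c_[(uv[:,0]-K[0,2])/K[0,0],-(uv[:,1]-K[1,2])/K[1,1],-np.ones(len(uv))]@T[:3,:3].T
    o=T[:3,3];return (o+d*((z-o[2])/d[:,2])[:,None])[:,:2]
def proj(n,P):
    c=arm.calibration(n);K=c["mtx"];T=np.linalg.inv(c["cam_to_world"])
    q=T[:3,:3]@np.array(P,float)+T[:3,3];return K[0,0]*q[0]/-q[2]+K[0,2],K[1,1]*-q[1]/-q[2]+K[1,2]
def blob(mask,near):
    m=mask.astype(np.uint8);n,l,st,ce=cv2.connectedComponentsWithStats(m)
    i=1+np.argmin(np.hypot(*(ce[1:]-near).T)+1e3*(st[1:,4]<40));return l==i
def rect(n,mask,z):
    v,u=np.nonzero(mask);W=ray(n,np.c_[u,v],z).astype(np.float32)
    r=cv2.minAreaRect(W);return W,r
E
python3 - <<'E'
from h import *
for n,b,t in(("top",(192,184),(256,138)),("side",(210,241),(217,186))):
    f=np.load(n+"0.npz");p=f["p"];h=cv2.cvtColor(p,cv2.COLOR_RGB2HSV)
    print(n,"block",h[b[1]-1:b[1]+2:2,b[0]-2:b[0]+3:2].tolist(),"wood",h[b[1],b[0]+35],"T",h[t[1],t[0]-4:t[0]+5].tolist())
    d=f["d"];print("depth",d[b[1],b[0]],d[t[1],t[0]])
    mb=blob((h[...,1]<65)&(h[...,2]>90),b); mt=blob((h[...,2]<115)&(h[...,1]>80),t)
    for m,z,k in((mb,22,"b"),(mt,16,"t")):
        W,r=rect(n,m,z);print(k,m.sum(),r,W.mean(0))
    c=p.copy();c[mb]=[0,255,0];c[mt]=[255,0,255];x,y=t
    cv2.imwrite(f"pics/m_{n}.png",cv2.resize(c[y-60:y+100,x-110:x+90],None,fx=3.5,fy=3.5,interpolation=0)[:,:,::-1])
E
python3 -c "
import cv2,numpy as np
a=cv2.imread('pics/m_top.png');b=cv2.imread('pics/m_side.png');c=cv2.resize(np.hstack([a,b]),(800,320));cv2.imwrite('pics/m.png',c)"
```

```text
top block [[[165, 4, 130], [105, 4, 133], [128, 8, 131]], [[165, 4, 131], [120, 4, 131], [120, 6, 129]]] wood [ 17 117 150] T [[17, 121, 124], [15, 114, 114], [14, 123, 87], [14, 155, 82], [14, 129, 95], [15, 134, 97], [13, 127, 76], [15, 137, 65], [15, 135, 68]]
depth 1437.6342 1463.9155
b 785 ((510.2943115234375, 188.69491577148438), (90.3084716796875, 91.51084899902344), 5.881683349609375) [510.13065 188.33925]
t 912 ((617.72705078125, -16.151611328125), (369.84210205078125, 127.44475555419922), 81.90538787841797) [651.40234  -21.143713]
side block [[[135, 7, 148], [150, 7, 144], [150, 9, 144]], [[140, 5, 146], [141, 12, 146], [132, 9, 146]]] wood [ 17  99 182] T [[13, 131, 64], [10, 133, 69], [11, 154, 78], [11, 132, 89], [11, 146, 89], [13, 139, 92], [11, 155, 89], [12, 153, 85], [9, 139, 90]]
depth 1100.6576 1321.8947
b 1034 ((509.1912536621094, 189.86489868164062), (95.64517211914062, 96.26097869873047), 5.808225154876709) [508.36316 191.34976]
t 850 ((612.6697998046875, -2.8103485107421875), (362.144775390625, 134.3513641357422), 81.40617370605469) [652.95685     3.4529474]
```

View pics/m.png

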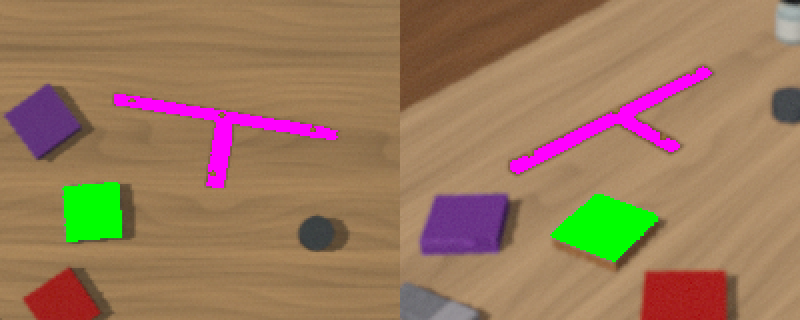

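The masks fit: green covers the block's top and magenta the T, in both views, and the block measures 90 x 91 mm. Next I fit the stop's axes and plan the first approach.

```bash
cat >> h.py <<'E'
def stopfit(n,m):
    W,r=rect(n,m,16);yaw=-np.radians(8.1);O=np.array([635.,-13.])
    for _ in range(6):
        R=np.array([[np.cos(yaw),-np.sin(yaw)],[np.sin(yaw),np.cos(yaw)]]);L=(W-O)@R
        long=L[(abs(L[:,1])>20)&(abs(L[:,0]-8)<20)];sh=L[(L[:,0]<-12)&(abs(L[:,1])<25)]
        vx,vy,x0,y0=cv2.fitLine(long.astype(np.float32),cv2.DIST_HUBER,0,.01,.01).ravel()
        a=-np.arctan(vx/vy);O=O+R@[x0-y0*vx/vy-8,np.median(sh[:,1])];yaw+=a
    L=(W-O)@R;return O,np.degrees(yaw),L.min(0),L.max(0)
def go(pts):
    """rows for (x,y,z,yaw of tool y in deg, world) from the measured pose"""
    from scipy.spatial.transform import Rotation as Ro
    s=arm.read_state();R=Ro.from_quat(s["ee_rot"]);p=s["position"];ty=R.as_matrix()[:,1];y0=np.degrees(np.arctan2(ty[1],ty[0]))
    print("at",p.round(1),"yaw",y0.round(2),"F",s["contact_force"].round(1),"w",round(s["gripper_width"],1),"t",s["clock"])
    for x,y,z,w in pts:
        d=R.inv().apply(np.array([x,y,z])-p)/200;t=-((w-y0+180)%360-180)/180
        print((x,y,z,w),"->",d.round(4),"turn z",round(t,4))
E
python3 - <<'E'
from h import *
Os=[]
for n,b,t in(("top",(192,184),(256,138)),("side",(210,241),(217,186))):
    f=np.load(n+"0.npz");h=cv2.cvtColor(f["p"],cv2.COLOR_RGB2HSV)
    m=blob((h[...,2]<115)&(h[...,1]>80),t);r=stopfit(n,m);print(n,r);Os.append(r)
    for nm,lo,hi,near in(("purple",120,150,(168,139)if n=="top"else(140,238)),):
        k=blob((h[...,0]>lo)&(h[...,0]<hi)&(h[...,1]>100),near);print(nm,rect(n,k,22)[1])
O=(Os[0][0]+Os[1][0])/2;y=np.radians(-8.1)
R=np.array([[np.cos(y),-np.sin(y)],[np.sin(y),np.cos(y)]])
print("block in stop",R.T@(np.array([509.8,189])-O),"seat",O+R@[-45,53])
P=np.array([509.8,189])+R@[0,75]
go([(P[0],P[1],300,171.9),(P[0],P[1],180,171.9)])
E
```

```text
top (array([662.7542466 , -23.68334809]), np.float64(-8.33691183122439), array([-109.37513758, -183.784177  ]), array([ 18.51515803, 186.09955721]))
purple ((656.0841674804688, 273.0423889160156), (90.73783874511719, 87.56415557861328), 37.97186279296875)
side (array([657.12380728,  -7.70523453]), np.float64(-8.05957211711977), array([-111.87532048, -183.07691529]), array([ 24.03615188, 179.22819251]))
purple ((647.5753173828125, 282.4733581542969), (92.39424133300781, 109.17559051513672), 38.423282623291016)
block in stop [-177.48286643  181.49741714] seat [622.85572763  43.11751798]
at [ 193.5 -594.1  403.7] yaw 108.02 F [ 0.7 -0.3 -0.6] w 85.8 t 0.1
(np.float64(520.3675923953188), np.float64(263.2517743287418), 300, 171.9) -> [-2.8807  3.5696  0.5255] turn z -0.3549
(np.float64(520.3675923953188), np.float64(263.2517743287418), 180, 171.9) -> [-2.8808  3.5684  1.1255] turn z -0.3549
```

Top and side disagree by 16 mm on the short rail. It looks as if shadow widens the short rail in the top mask and the side faces widen it in the side one. I'll mask by height from the depth image instead.

```bash
cat >> h.py <<'E'
def world(n,d):
    c=arm.calibration(n);K=c["mtx"];T=c["cam_to_world"];v,u=np.mgrid[:384,:512]
    P=np.stack([(u-K[0,2])/K[0,0]*d,-(v-K[1,2])/K[1,1]*d,-d],-1);return P@T[:3,:3].T+T[:3,3]
E
python3 - <<'E'
from h import *
for n,b,t in(("top",(192,184),(256,138)),("side",(210,241),(217,186))):
    f=np.load(n+"0.npz");P=world(n,f["d"]);Z=P[...,2]
    h=cv2.cvtColor(f["p"],cv2.COLOR_RGB2HSV)
    print(n,"bench z",np.median(Z[b[1]-3:b[1]+3,b[0]+30:b[0]+36]),np.std(Z[b[1]-3:b[1]+3,b[0]+30:b[0]+36]),"block z",Z[b[1],b[0]])
    # profiles across the short rail (60 mm from corner) in the top view: height and V
    for k in((60,) ):
        for yy in range(-50,36,5):
            q=proj(n,[657-k+ -0.141*-yy*-1, -13+8+yy,16]);u,v=int(round(q[0])),int(round(q[1]));print(yy,(u,v),h[v,u].tolist(),P[v,u].round(0).tolist())
    m=(Z>9)&(Z<30);m&=(P[...,0]>480)&(P[...,0]<720)&(P[...,1]<230)&(P[...,1]>-240)
    mt=blob(m,t);Q=P[mt];print(mt.sum(),Q[:,2].mean());
    try:print(stopfit(n,mt))
    except Exception as e:print(e)
    mb=blob(m,b);print("block",mb.sum(),rect(n,mb,22)[1])
E
```

```text
top bench z 0.27598676269531097 3.028988378067149 block z 26.829411420017777
-50 (268, 156) [17, 115, 148] [608.0, -57.0, -1.0]
-45 (266, 157) [17, 112, 152] [604.0, -50.0, 1.0]
-40 (265, 157) [15, 115, 151] [604.0, -47.0, 3.0]
-35 (263, 157) [17, 117, 151] [605.0, -40.0, -2.0]
-30 (261, 157) [16, 113, 147] [604.0, -34.0, -0.0]
-25 (260, 157) [18, 122, 121] [605.0, -31.0, -5.0]
-20 (258, 157) [17, 115, 95] [604.0, -24.0, 1.0]
-15 (257, 158) [17, 110, 95] [602.0, -21.0, -7.0]
-10 (255, 158) [14, 140, 84] [598.0, -14.0, 14.0]
-5 (254, 158) [13, 149, 84] [598.0, -11.0, 16.0]
0 (252, 158) [11, 132, 81] [598.0, -4.0, 12.0]
5 (251, 158) [14, 127, 92] [597.0, -1.0, 20.0]
10 (249, 159) [16, 117, 155] [596.0, 6.0, 2.0]
15 (248, 159) [16, 110, 160] [597.0, 9.0, -4.0]
20 (246, 159) [16, 115, 157] [596.0, 15.0, 2.0]
25 (245, 159) [16, 116, 158] [597.0, 19.0, 0.0]
30 (243, 159) [17, 114, 157] [597.0, 25.0, -3.0]
35 (241, 160) [16, 112, 155] [593.0, 32.0, 2.0]
720 16.166920739030683
OpenCV(4.12.0) /io/opencv/modules/imgproc/src/linefit.cpp:50: error: (-215:Assertion failed) count > 0 in function '
[... 661 characters left out ...]
4, 191) [12, 143, 107] [597.0, -9.0, 17.0]
0 (233, 192) [8, 132, 91] [597.0, -5.0, 16.0]
5 (232, 193) [13, 167, 84] [594.0, 3.0, 18.0]
10 (231, 194) [11, 146, 89] [600.0, -0.0, 11.0]
15 (230, 195) [11, 128, 112] [600.0, 4.0, 10.0]
20 (229, 196) [16, 117, 148] [609.0, -1.0, 0.0]
25 (228, 197) [16, 103, 168] [607.0, 6.0, 2.0]
30 (227, 197) [15, 102, 167] [609.0, 7.0, 2.0]
35 (226, 198) [15, 99, 170] [608.0, 13.0, 2.0]
814 15.366608207626003
(array([661.95673454, -12.43865961]), np.float64(-8.340806963940903), array([-115.02789918, -183.42856035]), array([ 20.67129975, 182.39148025]))
block 710 ((517.0769653320312, 190.06451416015625), (78.01407623291016, 93.89360046386719), 3.0892281532287598)
```

The stop is now consistent: origin about (661.5, -14), yaw -8.2°. The block sits in it at about (-179, 179), turned 14°. I'll travel high to the left of the block.

Request:
{"op": "carry_out", "data": {
  "rows": [
    [-0.72, 0.9, 0, 0, 0, 0, -0.06],
    [-0.72, 0.9, 0, 0, 0, 0, -0.06],
    [-0.72, 0.9, 0, 0, 0, 0, -0.06],
    [-0.72, 0.9, 0, 0, 0, 0, -0.06],
    [-0.72, 0.9, 0, 0, 0, 0, -0.06],
    [-0.72, 0.9, 0, 0, 0, 0, -0.06]
  ]
}}

```text
clock: 0.85
position: [274.8, -378.6, 404.7]
ee_rot: [-0.157, 0.988, -0.0, -0.0]
contact_force: [0.5, -0.4, -1.3]
gripper_width: 40.7
grasp_force: 0.0
```

Request:
{"op": "carry_out", "data": {
  "rows": [
    [-0.72, 0.9, 0, 0, 0, 0, -0.06],
    [-0.72, 0.9, 0, 0, 0, 0, -0.06],
    [-0.72, 0.9, 0, 0, 0, 0, -0.06],
    [-0.72, 0.9, 0, 0, 0, 0, -0.06],
    [-0.72, 0.9, 0, 0, 0, 0, -0.06],
    [-0.72, 0.9, 0, 0, 0, 0, -0.06]
  ]
}}

```text
clock: 1.6
position: [356.1, -163.5, 404.5]
ee_rot: [-0.156, 0.988, 0.0, -0.0]
contact_force: [-0.6, 0.5, -0.5]
gripper_width: 40.0
grasp_force: 0.0
```

Request:
{"op": "carry_out", "data": {
  "rows": [
    [-0.72, 0.9, 0, 0, 0, 0, -0.06],
    [-0.72, 0.9, 0, 0, 0, 0, -0.06],
    [-0.72, 0.9, 0, 0, 0, 0, -0.06],
    [-0.72, 0.9, 0, 0, 0, 0, -0.06],
    [-0.72, 0.9, 0, 0, 0, 0, -0.06],
    [-0.72, 0.9, 0, 0, 0, 0, -0.06]
  ]
}}

```text
clock: 2.35
position: [437.2, 51.7, 404.2]
ee_rot: [-0.156, 0.988, -0.0, -0.001]
contact_force: [0.5, 0.6, 0.3]
gripper_width: 40.3
grasp_force: 0.0
```

Request:
{"op": "carry_out", "data": {
  "rows": [
    [-0.72, 0.9, 0.5, 0, 0, -0.355, -0.06],
    [-0.72, 0.9, 0.5, 0, 0, -0.355, -0.06],
    [-0.72, 0.9, 0.5, 0, 0, -0.355, -0.06],
    [-0.72, 0.9, 0.5, 0, 0, -0.355, -0.06],
    [-0.72, 0.9, 0.5, 0, 0, -0.355, -0.06],
    [-0.72, 0.9, 0.5, 0, 0, -0.355, -0.06],
    [-0.72, 0.9, 0.5, 0, 0, -0.355, -0.06],
    [-0.72, 0.9, 0.5, 0, 0, -0.355, -0.06],
    [-0.72, 0.9, 0.5, 0, 0, -0.355, -0.06]
  ]
}}

```text
clock: 3.48
position: [518.4, 268.0, 305.0]
ee_rot: [-0.655, 0.756, 0.0, 0.0]
contact_force: [0.8, -0.7, 0.5]
gripper_width: 40.4
grasp_force: 0.0
```

```bash
python3 - <<'E'
from h import *
go([(521.4,268.8,300,171.8),(521.4,268.8,180,171.8)])
E
```

```text
at [518.4 268.  305. ] yaw 171.8 F [ 0.8 -0.7  0.5] w 40.4 t 3.475
(521.4, 268.8, 300, 171.8) -> [-0.0062 -0.0141  0.025 ] turn z -0.0
(521.4, 268.8, 180, 171.8) -> [-0.006  -0.0139  0.625 ] turn z -0.0
```

Request:
{"op": "carry_out", "data": {
  "rows": [
    [-0.006, -0.014, 0.25, 0, 0, 0, -0.06],
    [-0.006, -0.014, 0.45, 0, 0, 0, -0.06],
    [-0.006, -0.014, 0.56, 0, 0, 0, -0.06],
    [-0.006, -0.014, 0.6, 0, 0, 0, -0.06],
    [-0.006, -0.014, 0.625, 0, 0, 0, -0.06],
    [-0.006, -0.014, 0.625, 0, 0, 0, -0.06]
  ]
}}

```text
clock: 4.22
position: [521.5, 269.6, 180.4]
ee_rot: [-0.656, 0.755, -0.0, 0.001]
contact_force: [-0.2, -0.6, -0.2]
gripper_width: 39.8
grasp_force: 0.0
```

Request:
{"op": "carry_out", "data": {
  "rows": [
    [0.025, 0, 0, 0, 0, 0, -0.06],
    [0.05, 0, 0, 0, 0, 0, -0.06],
    [0.075, 0, 0, 0, 0, 0, -0.06],
    [0.1, 0, 0, 0, 0, 0, -0.06],
    [0.125, 0, 0, 0, 0, 0, -0.06],
    [0.15, 0, 0, 0, 0, 0, -0.06],
    [0.175, 0, 0, 0, 0, 0, -0.06],
    [0.2, 0, 0, 0, 0, 0, -0.06],
    [0.225, 0, 0, 0, 0, 0, -0.06],
    [0.25, 0, 0, 0, 0, 0, -0.06],
    [0.275, 0, 0, 0, 0, 0, -0.06],
    [0.3, 0, 0, 0, 0, 0, -0.06]
  ]
}}

```text
clock: 5.72
position: [512.8, 210.0, 180.0]
ee_rot: [-0.655, 0.755, 0.0, 0.0]
contact_force: [1.2, 5.4, 2.6]
gripper_width: 39.9
grasp_force: 2.5
```

```bash
cat >> h.py <<'E'
O=np.array([661.5,-14.]);YAW=-8.2
def look(tag,save=True):
    a=np.radians(YAW);R=np.array([[np.cos(a),-np.sin(a)],[np.sin(a),np.cos(a)]])
    s=arm.read_state();print("tool in stop",(R.T@(s["position"][:2]-O)).round(1),"z",s["position"][2].round(1),"F",s["contact_force"].round(1),"t",s["clock"])
    ims=[]
    for n in("top","side"):
        p,d=arm.get_image(n);h=cv2.cvtColor(p,cv2.COLOR_RGB2HSV);np.savez(f"{tag}_{n}.npz",p=p,d=d)
        m=(h[...,1]<60)&(h[...,2]>95)
        v,u=np.mgrid[:384,:512];W=ray(n,np.c_[u.ravel(),v.ravel()],22).reshape(384,512,2);L=(W-O)@R
        m&=(L[...,0]>-260)&(L[...,0]<20)&(L[...,1]>-10)&(L[...,1]<260)
        nn,l,st,ce=cv2.connectedComponentsWithStats(m.astype(np.uint8));i=1+np.argmax(st[1:,4])
        r=cv2.minAreaRect(L[l==i].astype(np.float32));print(n,st[i,4],np.round(r[0],1),np.round(r[1],1),round(r[2],2),"min/max",L[l==i].min(0).round(1),L[l==i].max(0).round(1))
        q=proj(n,[*(O+R@[-80,90]),10]);x,y=int(q[0]),int(q[1]);ims.append(cv2.resize(p[y-50:y+50,x-65:x+65],(400,308),interpolation=cv2.INTER_CUBIC))
    if save:cv2.imwrite(f"pics/{tag}.png",np.hstack(ims)[:,:,::-1])
E
python3 -c "
from h import *
look('a')"
```

```text
tool in stop [-179.1  200.5] z 180.0 F [1.2 5.4 2.6] t 5.725
top 112 [-177.4  167.6] [31.9 50.9] 75.98 min/max [-198.6  149.9] [-154.   188.5]
side 342 [-212.8  144. ] [52.7 96.2] 0.34 min/max [-239.4   95.9] [-186.5  192. ]
```

View pics/a.png

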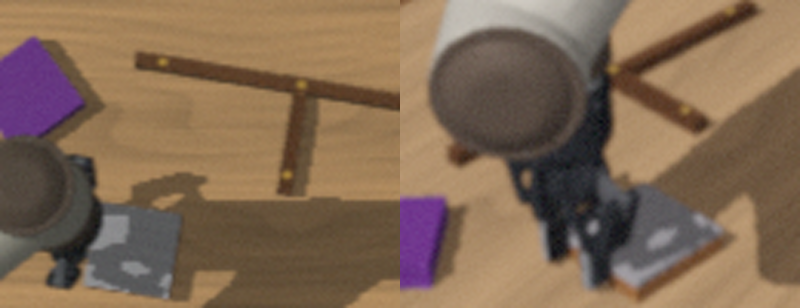

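The block has turned square with the stop and is sliding on both fingers (side view, right edge near (725,235)). I'll continue, then back off and look.

Request:
{"op": "carry_out", "data": {
  "rows": [
    [0.025, 0, 0, 0, 0, 0, -0.06],
    [0.05, 0, 0, 0, 0, 0, -0.06],
    [0.075, 0, 0, 0, 0, 0, -0.06],
    [0.1, 0, 0, 0, 0, 0, -0.06],
    [0.125, 0, 0, 0, 0, 0, -0.06],
    [0.15, 0, 0, 0, 0, 0, -0.06],
    [0.175, 0, 0, 0, 0, 0, -0.06],
    [0.2, 0, 0, 0, 0, 0, -0.06],
    [0.23, 0, 0, 0, 0, 0, -0.06],
    [0.26, 0, 0, 0, 0, 0, -0.06],
    [0.29, 0, 0, 0, 0, 0, -0.06],
    [0.32, 0, 0, 0, 0, 0, -0.06]
  ]
}}

```text
clock: 7.32
position: [503.8, 146.4, 179.7]
ee_rot: [-0.656, 0.755, -0.0, -0.0]
contact_force: [0.6, 5.0, 3.3]
gripper_width: 40.2
grasp_force: 2.5
```

Request:
{"op": "carry_out", "data": {
  "rows": [
    [-0.1, 0, 0, 0, 0, 0, -0.06],
    [-0.15, 0, -0.2, 0, 0, 0, -0.06],
    [-0.4, 0, -0.5, 0, 0, 0, -0.06],
    [-0.7, 0, -0.6, 0, 0, 0, -0.06],
    [-0.9, 0, -0.6, 0, 0, 0, -0.06],
    [-0.9, 0, -0.6, 0, 0, 0, -0.06],
    [-0.9, 0, -0.6, 0, 0, 0, -0.06]
  ]
}}

```text
clock: 8.2
position: [528.2, 324.8, 298.0]
ee_rot: [-0.656, 0.755, -0.0, -0.003]
contact_force: [-0.1, -0.6, -0.3]
gripper_width: 40.0
grasp_force: 0.0
```

```bash
python3 -c "
from h import *
look('b')"
```

```text
tool in stop [-180.2  316.3] z 298.0 F [-0.1 -0.6 -0.3] t 8.2
top 345 [-210.1   78.2] [51.7 96.4] 9.26 min/max [-235.4   33.7] [-176.9  124.2]
side 644 [-191.2   80.4] [95.9 95.6] 89.91 min/max [-239.    32.5] [-143.4  128.4]
```

View pics/b.png

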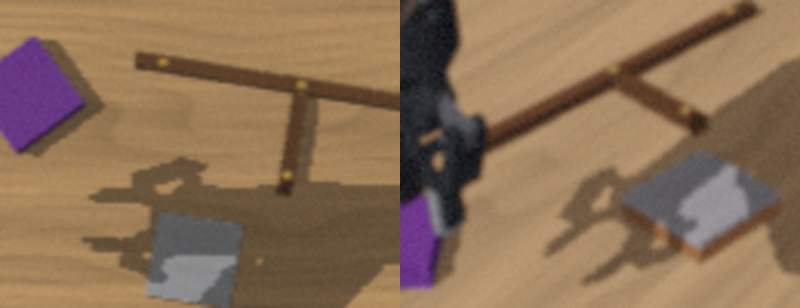

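The block is square with the stop at about (-190, 79) in its frame (side view: centre (700,200)). Next I move behind it for the push toward the long rail.

Request:
{"op": "carry_out", "data": {
  "rows": [
    [0.7, 0.3, 0, 0, 0, 0.25, -0.06],
    [0.7, 0.3, 0, 0, 0, 0.25, -0.06],
    [0.7, 0.3, 0, 0, 0, 0.25, -0.06],
    [0.7, 0.3, 0, 0, 0, 0.25, -0.06],
    [0.7, 0.3, 0, 0, 0, 0.25, -0.06]
  ]
}}

```text
clock: 8.93
position: [449.7, 193.5, 299.8]
ee_rot: [-0.316, 0.949, -0.0, -0.0]
contact_force: [-0.1, 0.0, -1.0]
gripper_width: 40.0
grasp_force: 0.0
```

```bash
python3 -c "
from h import *
go([(408.5,102.3,298,81.8),(408.5,102.3,180,81.8)])"
```

```text
at [449.7 193.5 299.8] yaw 126.86 F [-0.1  0.  -1. ] w 40.0 t 8.925
(408.5, 102.3, 298, 81.8) -> [ 0.4384 -0.241   0.0095] turn z 0.2503
(408.5, 102.3, 180, 81.8) -> [ 0.4381 -0.2409  0.5995] turn z 0.2503
```

Request:
{"op": "carry_out", "data": {
  "rows": [
    [0.44, -0.24, 0, 0, 0, 0.25, -0.06],
    [0.44, -0.24, 0, 0, 0, 0.25, -0.06],
    [0.44, -0.24, 0, 0, 0, 0.25, -0.06],
    [0.44, -0.24, 0.2, 0, 0, 0.25, -0.06],
    [0.44, -0.24, 0.4, 0, 0, 0.25, -0.06],
    [0.44, -0.24, 0.52, 0, 0, 0.25, -0.06],
    [0.44, -0.24, 0.57, 0, 0, 0.25, -0.06],
    [0.44, -0.24, 0.6, 0, 0, 0.25, -0.06],
    [0.44, -0.24, 0.6, 0, 0, 0.25, -0.06]
  ]
}}

```text
clock: 10.05
position: [408.8, 103.6, 180.0]
ee_rot: [0.07, 0.998, 0.0, 0.0]
contact_force: [-0.1, 0.9, -0.2]
gripper_width: 40.2
grasp_force: 0.0
```

Request:
{"op": "carry_out", "data": {
  "rows": [
    [-0.04, 0, 0, 0, 0, 0, -0.06],
    [-0.07, 0, 0, 0, 0, 0, -0.06],
    [-0.09, 0, 0, 0, 0, 0, -0.06],
    [-0.11, 0, 0, 0, 0, 0, -0.06],
    [-0.14, 0, 0, 0, 0, 0, -0.06],
    [-0.17, 0, 0, 0, 0, 0, -0.06],
    [-0.2, 0, 0, 0, 0, 0, -0.06],
    [-0.23, 0, 0, 0, 0, 0, -0.06],
    [-0.26, 0, 0, 0, 0, 0, -0.06],
    [-0.29, 0, 0, 0, 0, 0, -0.06],
    [-0.32, 0, 0, 0, 0, 0, -0.06],
    [-0.35, 0, 0, 0, 0, 0, -0.06]
  ]
}}

```text
clock: 11.55
position: [476.5, 92.9, 179.3]
ee_rot: [0.071, 0.997, -0.001, -0.003]
contact_force: [-6.2, 0.3, 3.9]
gripper_width: 39.9
grasp_force: 2.8
```

```bash
python3 -c "
from h import *
look('c')"
```

```text
tool in stop [-198.4   79.4] z 179.3 F [-6.2  0.3  3.9] t 11.55
top 694 [-221.9  175.2] [ 90.8 101.4] 38.21 min/max [-260.   108.3] [-158.7  237.6]
side 332 [-138.7  113.5] [ 49.7 105.8] 69.77 min/max [-191.6   72.3] [-95.3 128.5]
```

View pics/c.png

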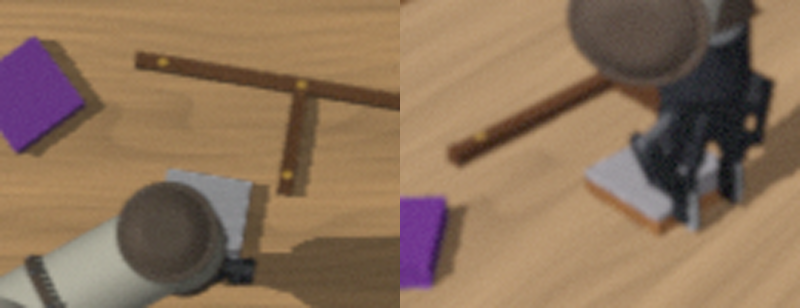

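The block follows squarely, with its right edge (250,215) well left of the short rail (287,190). I'll continue to near the long rail.

Request:
{"op": "carry_out", "data": {
  "rows": [
    [-0.035, 0, 0, 0, 0, 0, -0.06],
    [-0.07, 0, 0, 0, 0, 0, -0.06],
    [-0.105, 0, 0, 0, 0, 0, -0.06],
    [-0.14, 0, 0, 0, 0, 0, -0.06],
    [-0.175, 0, 0, 0, 0, 0, -0.06],
    [-0.21, 0, 0, 0, 0, 0, -0.06],
    [-0.245, 0, 0, 0, 0, 0, -0.06],
    [-0.28, 0, 0, 0, 0, 0, -0.06],
    [-0.315, 0, 0, 0, 0, 0, -0.06],
    [-0.35, 0, 0, 0, 0, 0, -0.06],
    [-0.38, 0, 0, 0, 0, 0, -0.06],
    [-0.4, 0, 0, 0, 0, 0, -0.06]
  ]
}}

```text
clock: 13.15
position: [557.4, 82.4, 179.7]
ee_rot: [0.07, 0.998, -0.0, -0.0]
contact_force: [-3.3, -0.0, -0.9]
gripper_width: 40.2
grasp_force: 1.6
```

Request:
{"op": "carry_out", "data": {
  "rows": [
    [-0.01, 0, 0, 0, 0, 0, -0.06],
    [-0.02, 0, 0, 0, 0, 0, -0.06],
    [-0.03, 0, 0, 0, 0, 0, -0.06],
    [-0.04, 0, 0, 0, 0, 0, -0.06],
    [-0.05, 0, 0, 0, 0, 0, -0.06],
    [-0.06, 0, 0, 0, 0, 0, -0.06],
    [-0.065, 0, 0, 0, 0, 0, -0.06]
  ]
}}

```text
clock: 14.02
position: [570.1, 80.6, 179.8]
ee_rot: [0.07, 0.998, 0.0, -0.0]
contact_force: [-3.2, 1.6, 0.8]
gripper_width: 40.2
grasp_force: 1.7
```

```bash
python3 -c "
from h import *
look('d')"
```

```text
tool in stop [-104.    80.6] z 179.8 F [-3.2  1.6  0.8] t 14.025
top 746 [-94.7 179.6] [ 91.4 102.6] 31.34 min/max [-150.6  112. ] [-36.2 241.2]
side 284 [-45.6 112.7] [ 45.7 103.6] 77.9 min/max [-96.5  79.8] [  0.9 129.1]
```

Request:
{"op": "carry_out", "data": {
  "rows": [
    [-0.005, 0, 0, 0, 0, 0, -0.06],
    [-0.01, 0, 0, 0, 0, 0, -0.06],
    [-0.015, 0, 0, 0, 0, 0, -0.06]
  ]
}}

```text
clock: 14.5
position: [572.9, 80.2, 179.7]
ee_rot: [0.07, 0.998, -0.0, -0.0]
contact_force: [-2.2, -0.0, 0.9]
gripper_width: 39.8
grasp_force: 1.8
```

Request:
{"op": "carry_out", "data": {
  "rows": [
    [-0.005, 0, 0, 0, 0, 0, -0.06],
    [-0.01, 0, 0, 0, 0, 0, -0.06],
    [-0.01, 0, 0, 0, 0, 0, -0.06]
  ]
}}

```text
clock: 14.88
position: [575.1, 79.9, 179.7]
ee_rot: [0.07, 0.998, 0.0, 0.0]
contact_force: [-3.1, -0.2, 0.6]
gripper_width: 40.0
grasp_force: 1.5
```

Request:
{"op": "carry_out", "data": {
  "rows": [
    [-0.005, 0, 0, 0, 0, 0, -0.06],
    [-0.01, 0, 0, 0, 0, 0, -0.06],
    [-0.01, 0, 0, 0, 0, 0, -0.06]
  ]
}}

```text
clock: 15.25
position: [577.0, 79.6, 179.7]
ee_rot: [0.07, 0.998, 0.0, 0.0]
contact_force: [-4.0, 0.1, -0.1]
gripper_width: 40.2
grasp_force: 1.7
```

Request:
{"op": "carry_out", "data": {
  "rows": [
    [-0.005, 0, 0, 0, 0, 0, -0.06],
    [-0.01, 0, 0, 0, 0, 0, -0.06],
    [-0.01, 0, 0, 0, 0, 0, -0.06]
  ]
}}

```text
clock: 15.62
position: [578.4, 79.5, 179.7]
ee_rot: [0.07, 0.998, -0.0, -0.001]
contact_force: [-6.3, 0.7, 3.0]
gripper_width: 40.1
grasp_force: 3.0
```

Request:
{"op": "carry_out", "data": {
  "rows": [
    [-0.005, 0, 0, 0, 0, 0, -0.06],
    [-0.01, 0, 0, 0, 0, 0, -0.06],
    [-0.01, 0, 0, 0, 0, 0, -0.06]
  ]
}}

```text
clock: 16.0
position: [579.1, 79.5, 179.7]
ee_rot: [0.07, 0.998, -0.0, -0.003]
contact_force: [-10.2, 4.9, 5.7]
gripper_width: 39.9
grasp_force: 5.7
```

```bash
python3 -c "
from h import *
look('e')"
```

```text
tool in stop [-94.9  80.8] z 179.7 F [-10.2   4.9   5.7] t 16.0
top 745 [-82.1 180.5] [ 92.7 102.3] 31.94 min/max [-137.7  114.2] [-22.6 241.8]
side 271 [-37.  115.4] [ 45.2 105.4] 74.81 min/max [-89.5  80.4] [  8.6 129.6]
```

View pics/e.png

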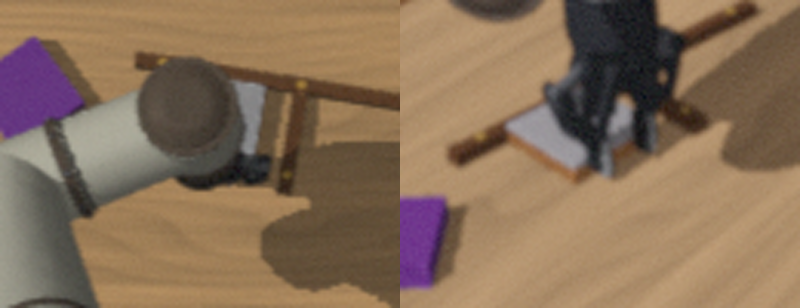

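The block is against the long rail, with force up to 10 N (side view: block's far edge along the rail near (560,115)). Now I back off, lift, and go round to its left.

Request:
{"op": "carry_out", "data": {
  "rows": [
    [0.05, 0, 0, 0, 0, 0, -0.06],
    [0.12, 0, 0, 0, 0, 0, -0.06],
    [0.12, 0, -0.2, 0, 0, 0, -0.06],
    [0.12, 0, -0.45, 0, 0, 0, -0.06],
    [0.12, 0, -0.5, 0, 0, 0, -0.06],
    [-0.25, 0.4, -0.5, 0, 0, -0.5, -0.06],
    [-0.25, 0.4, -0.5, 0, 0, -0.5, -0.06],
    [-0.25, 0.4, -0.5, 0, 0, -0.5, -0.06],
    [-0.25, 0.4, -0.5, 0, 0, -0.5, -0.06],
    [-0.25, 0.4, -0.5, 0, 0, -0.5, -0.06],
    [-0.25, 0.4, -0.5, 0, 0, -0.5, -0.06],
    [-0.25, 0.4, -0.5, 0, 0, -0.5, -0.06]
  ]
}}

```text
clock: 17.6
position: [641.3, 151.3, 278.7]
ee_rot: [-0.555, 0.832, 0.0, -0.0]
contact_force: [-0.3, -1.0, 0.4]
gripper_width: 40.3
grasp_force: 0.0
```

```bash
python3 -c "
from h import *
look('f',False)
go([(639.5,148.8,280,171.8),(639.5,148.8,180,171.8)])"
```

```text
tool in stop [-43.6 160.7] z 278.7 F [-0.3 -1.   0.4] t 17.6
top 616 [-40.2  79.9] [91.7 90.9] 89.74 min/max [-85.8  34.2] [  5.4 125.7]
side 702 [-41.9  80.2] [98.1 97.9] 0.58 min/max [-91.3  31.5] [  6.7 129.6]
at [641.3 151.2 278.8] yaw 157.11 F [ 0.   0.3 -0.6] w 40.5 t 17.7
(639.5, 148.8, 280, 171.8) -> [ 0.0147  0.0035 -0.0062] turn z -0.0816
(639.5, 148.8, 180, 171.8) -> [0.0145 0.0033 0.4938] turn z -0.0816
```

Request:
{"op": "carry_out", "data": {
  "rows": [
    [0.015, 0.003, 0, 0, 0, -0.082, -0.06],
    [0.015, 0.003, 0.1, 0, 0, -0.082, -0.06],
    [0.015, 0.003, 0.3, 0, 0, -0.082, -0.06],
    [0.015, 0.003, 0.42, 0, 0, -0.082, -0.06],
    [0.015, 0.003, 0.47, 0, 0, -0.082, -0.06],
    [0.015, 0.003, 0.494, 0, 0, -0.082, -0.06],
    [0.015, 0.003, 0.494, 0, 0, -0.082, -0.06]
  ]
}}

```text
clock: 18.58
position: [640.1, 148.9, 181.5]
ee_rot: [-0.655, 0.755, -0.0, 0.001]
contact_force: [0.1, 0.2, 1.0]
gripper_width: 40.4
grasp_force: 0.0
```

Request:
{"op": "carry_out", "data": {
  "rows": [
    [0.03, 0, 0, 0, 0, 0, -0.06],
    [0.06, 0, 0, 0, 0, 0, -0.06],
    [0.08, 0, 0, 0, 0, 0, -0.06],
    [0.1, 0, 0, 0, 0, 0, -0.06],
    [0.12, 0, 0, 0, 0, 0, -0.06],
    [0.14, 0, 0, 0, 0, 0, -0.06],
    [0.16, 0, 0, 0, 0, 0, -0.06],
    [0.18, 0, 0, 0, 0, 0, -0.06],
    [0.19, 0, 0, 0, 0, 0, -0.06],
    [0.2, 0, 0, 0, 0, 0, -0.06]
  ]
}}

```text
clock: 19.82
position: [634.3, 109.1, 181.1]
ee_rot: [-0.655, 0.755, -0.0, 0.0]
contact_force: [-0.8, 4.9, 0.8]
gripper_width: 40.0
grasp_force: 2.3
```

Request:
{"op": "carry_out", "data": {
  "rows": [
    [0.005, 0, 0, 0, 0, 0, -0.06],
    [0.01, 0, 0, 0, 0, 0, -0.06],
    [0.015, 0, 0, 0, 0, 0, -0.06],
    [0.02, 0, 0, 0, 0, 0, -0.06]
  ]
}}

```text
clock: 20.32
position: [633.7, 105.3, 181.1]
ee_rot: [-0.655, 0.755, -0.0, 0.0]
contact_force: [-1.2, 4.9, 1.8]
gripper_width: 40.0
grasp_force: 2.4
```

```bash
python3 -c "
from h import *
look('g')"
```

```text
tool in stop [-44.5 114.1] z 181.1 F [-1.2  4.9  1.8] t 20.325
top 619 [-19.1 220.3] [ 91.2 100.3] 32.31 min/max [-76.4 154.6] [ 20. 260.]
side 143 [-71.7  68.2] [78.3 36.5] 87.37 min/max [-89.7  28.8] [-52.7 107.8]
```

View pics/g.png

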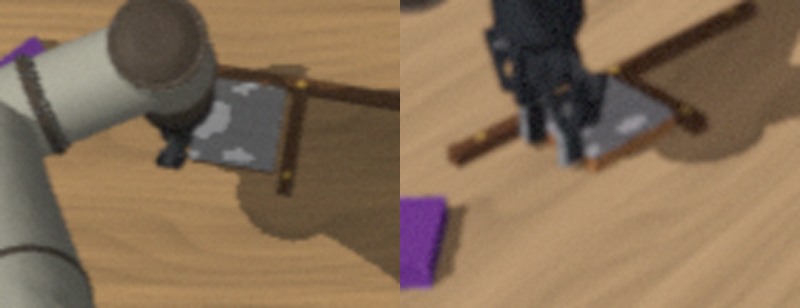

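The block is nearly at the short rail (top view: right edge (275,165), rail (285,165)). I'll creep on.

Request:
{"op": "carry_out", "data": {
  "rows": [
    [0.005, 0, 0, 0, 0, 0, -0.06],
    [0.01, 0, 0, 0, 0, 0, -0.06],
    [0.015, 0, 0, 0, 0, 0, -0.06]
  ]
}}

```text
clock: 20.8
position: [633.3, 102.4, 181.0]
ee_rot: [-0.655, 0.755, -0.0, 0.0]
contact_force: [-0.6, 4.5, 1.7]
gripper_width: 39.8
grasp_force: 2.5
```

Request:
{"op": "carry_out", "data": {
  "rows": [
    [0.005, 0, 0, 0, 0, 0, -0.06],
    [0.01, 0, 0, 0, 0, 0, -0.06],
    [0.01, 0, 0, 0, 0, 0, -0.06]
  ]
}}

```text
clock: 21.18
position: [633.0, 100.3, 181.0]
ee_rot: [-0.655, 0.755, -0.0, 0.0]
contact_force: [-0.2, 4.7, 2.4]
gripper_width: 40.2
grasp_force: 2.3
```

Request:
{"op": "carry_out", "data": {
  "rows": [
    [0.005, 0, 0, 0, 0, 0, -0.06],
    [0.01, 0, 0, 0, 0, 0, -0.06],
    [0.01, 0, 0, 0, 0, 0, -0.06]
  ]
}}

```text
clock: 21.55
position: [632.7, 98.3, 181.0]
ee_rot: [-0.655, 0.755, -0.0, 0.0]
contact_force: [-0.6, 5.1, 2.4]
gripper_width: 40.1
grasp_force: 2.3
```

Request:
{"op": "carry_out", "data": {
  "rows": [
    [0.005, 0, 0, 0, 0, 0, -0.06],
    [0.01, 0, 0, 0, 0, 0, -0.06],
    [0.01, 0, 0, 0, 0, 0, -0.06]
  ]
}}

```text
clock: 21.92
position: [632.6, 97.7, 181.1]
ee_rot: [-0.655, 0.755, 0.0, 0.001]
contact_force: [-0.8, 9.8, 1.1]
gripper_width: 39.9
grasp_force: 5.0
```

Force has jumped to 10 N, so it is touching the short rail. I'll press a little more, then retreat and check.

Request:
{"op": "carry_out", "data": {
  "rows": [
    [0.005, 0, 0, 0, 0, 0, -0.06],
    [0.01, 0, 0, 0, 0, 0, -0.06],
    [0.01, 0, 0, 0, 0, 0, -0.06]
  ]
}}

```text
clock: 22.3
position: [632.4, 97.3, 181.1]
ee_rot: [-0.655, 0.755, 0.001, 0.003]
contact_force: [-1.1, 15.2, 0.9]
gripper_width: 39.8
grasp_force: 7.8
```

Request:
{"op": "carry_out", "data": {
  "rows": [
    [-0.05, 0, 0, 0, 0, 0, -0.06],
    [-0.13, 0, 0, 0, 0, 0, -0.06],
    [-0.15, 0, -0.2, 0, 0, 0, -0.06],
    [-0.2, 0, -0.45, 0, 0, 0, -0.06],
    [-0.4, 0, -0.6, 0, 0, 0, -0.06],
    [-0.6, 0, -0.6, 0, 0, 0, -0.06],
    [-0.6, 0, -0.6, 0, 0, 0, -0.06],
    [-0.6, 0, -0.6, 0, 0, 0, -0.06]
  ]
}}

```text
clock: 23.3
position: [648.7, 212.7, 299.9]
ee_rot: [-0.655, 0.755, 0.0, -0.001]
contact_force: [-0.6, 0.6, 0.2]
gripper_width: 40.4
grasp_force: 0.0
```

```bash
python3 -c "
from h import *
look('i')"
```

```text
tool in stop [-45.  222.5] z 299.9 F [-0.6  0.6  0.2] t 23.3
top 132 [-24.6  76.5] [39.6 39. ] 9.33 min/max [-47.3  58.8] [-3.  95.8]
side 474 [-42.3  52.1] [95.  97.8] 0.68 min/max [-90.   3.] [  4.7 101.2]
```

View pics/i.png

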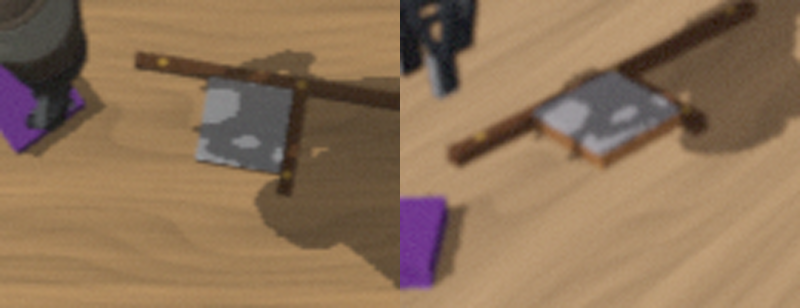

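It looks seated in both views, with no gap at the short rail (292,130) and the far edge along the long rail (250,80). A confirming push toward the long rail will make it flush.

Request:
{"op": "carry_out", "data": {
  "rows": [
    [0.84, 0.4, -0.1, 0, 0, 0.5, -0.06],
    [0.84, 0.4, -0.1, 0, 0, 0.5, -0.06],
    [0.84, 0.4, -0.1, 0, 0, 0.5, -0.06],
    [0.84, 0.4, -0.1, 0, 0, 0.5, -0.06],
    [0.84, 0.4, -0.1, 0, 0, 0.5, -0.06],
    [0.84, 0.4, -0.1, 0, 0, 0.5, -0.06],
    [0.84, 0.4, -0.1, 0, 0, 0.5, -0.06],
    [0.84, 0.4, -0.1, 0, 0, 0.5, -0.06],
    [0.84, 0.4, -0.1, 0, 0, 0.5, -0.06],
    [0.84, 0.4, -0.1, 0, 0, 0.5, -0.06]
  ]
}}

```text
clock: 24.65
position: [545.9, 57.1, 320.9]
ee_rot: [0.071, 0.997, -0.0, -0.0]
contact_force: [-0.7, -0.1, -0.3]
gripper_width: 39.7
grasp_force: 0.0
```

```bash
python3 -c "
from h import *
look('j',False)
go([(545.6,58.2,300,81.8),(545.6,58.2,180,81.8)])"
```

```text
tool in stop [-124.6   53.9] z 320.9 F [-0.7 -0.1 -0.3] t 24.65
top 976 [-93.3 170.9] [105.3 120. ] 31.32 min/max [-158.6   92.3] [-27.6 241.8]
side 724 [-40.7  51.1] [98.2 98.4] 89.92 min/max [-89.9   1.9] [  8.6 100.2]
at [546.   57.4 320.9] yaw 81.91 F [-0.1 -0.4 -0.4] w 40.0 t 24.75
(545.6, 58.2, 300, 81.8) -> [0.0024 0.0036 0.1044] turn z 0.0006
(545.6, 58.2, 180, 81.8) -> [0.0022 0.0038 0.7044] turn z 0.0006
```

Request:
{"op": "carry_out", "data": {
  "rows": [
    [0, 0, 0.25, 0, 0, 0, -0.06],
    [0, 0, 0.5, 0, 0, 0, -0.06],
    [0, 0, 0.62, 0, 0, 0, -0.06],
    [0, 0, 0.68, 0, 0, 0, -0.06],
    [0, 0, 0.705, 0, 0, 0, -0.06],
    [0, 0, 0.705, 0, 0, 0, -0.06]
  ]
}}

```text
clock: 25.5
position: [546.5, 58.1, 180.5]
ee_rot: [0.071, 0.998, 0.0, 0.001]
contact_force: [0.5, -0.3, 0.8]
gripper_width: 40.1
grasp_force: 0.0
```

Request:
{"op": "carry_out", "data": {
  "rows": [
    [-0.03, 0, 0, 0, 0, 0, -0.06],
    [-0.06, 0, 0, 0, 0, 0, -0.06],
    [-0.09, 0, 0, 0, 0, 0, -0.06],
    [-0.11, 0, 0, 0, 0, 0, -0.06],
    [-0.12, 0, 0, 0, 0, 0, -0.06],
    [-0.13, 0, 0, 0, 0, 0, -0.06],
    [-0.135, 0, 0, 0, 0, 0, -0.06],
    [-0.14, 0, 0, 0, 0, 0, -0.06],
    [-0.14, 0, 0, 0, 0, 0, -0.06]
  ]
}}

```text
clock: 26.62
position: [573.9, 54.1, 179.9]
ee_rot: [0.071, 0.998, 0.0, 0.0]
contact_force: [-0.2, -0.8, 0.7]
gripper_width: 40.2
grasp_force: 0.0
```

Request:
{"op": "carry_out", "data": {
  "rows": [
    [-0.005, 0, 0, 0, 0, 0, -0.06],
    [-0.01, 0, 0, 0, 0, 0, -0.06],
    [-0.01, 0, 0, 0, 0, 0, -0.06]
  ]
}}

```text
clock: 27.0
position: [575.0, 53.8, 179.7]
ee_rot: [0.071, 0.997, -0.0, -0.001]
contact_force: [-5.3, 2.4, 2.8]
gripper_width: 40.2
grasp_force: 2.4
```

Request:
{"op": "carry_out", "data": {
  "rows": [
    [-0.005, 0, 0, 0, 0, 0, -0.06],
    [-0.01, 0, 0, 0, 0, 0, -0.06],
    [-0.01, 0, 0, 0, 0, 0, -0.06]
  ]
}}

```text
clock: 27.38
position: [575.7, 53.6, 179.5]
ee_rot: [0.071, 0.997, -0.001, -0.003]
contact_force: [-8.4, 3.9, 5.3]
gripper_width: 40.4
grasp_force: 4.8
```

Request:
{"op": "carry_out", "data": {
  "rows": [
    [-0.003, 0, 0, 0, 0, 0, -0.06],
    [-0.006, 0, 0, 0, 0, 0, -0.06],
    [-0.006, 0, 0, 0, 0, 0, -0.06]
  ]
}}

```text
clock: 27.75
position: [576.1, 53.6, 179.4]
ee_rot: [0.071, 0.997, -0.001, -0.004]
contact_force: [-12.2, 5.5, 7.5]
gripper_width: 40.4
grasp_force: 6.3
```

It is firm at 12 N. I'll back straight off, lift and move well clear.

Request:
{"op": "carry_out", "data": {
  "rows": [
    [0.03, 0, 0, 0, 0, 0, -0.06],
    [0.1, 0, 0, 0, 0, 0, -0.06],
    [0.2, 0, -0.1, 0, 0, 0, -0.06],
    [0.3, 0, -0.4, 0, 0, 0, -0.06],
    [0.6, 0, -0.7, 0, 0, 0, -0.06],
    [0.8, 0, -0.9, 0, 0, 0, -0.06],
    [0.8, -0.3, -0.9, 0, 0, 0, -0.06],
    [0.8, -0.6, -0.9, 0, 0, 0, -0.06],
    [0.8, -0.9, -0.9, 0, 0, 0, -0.06],
    [0.8, -0.9, -0.9, 0, 0, 0, -0.06]
  ]
}}

```text
clock: 29.0
position: [393.7, -105.3, 359.9]
ee_rot: [0.074, 0.997, -0.0, 0.0]
contact_force: [0.1, 0.8, -0.2]
gripper_width: 39.8
grasp_force: 0.0
```

```bash
python3 - <<'E'
from h import *
look('k')
f=np.load('k_side.npz')["p"];t=np.load('k_top.npz')["p"]
a=cv2.resize(t[105:195,205:295],(400,400),interpolation=cv2.INTER_CUBIC);b=cv2.resize(f[150:240,165:255],(400,400),interpolation=cv2.INTER_CUBIC)
cv2.imwrite("pics/k2.png",np.hstack([a,b])[:,:,::-1])
E
```

```text
tool in stop [-252.1 -128.5] z 359.9 F [ 0.1  0.8 -0.2] t 29.0
top 762 [-40.4  51.7] [90.3 91.1] 0.24 min/max [-85.7   6.3] [ 4.9 97.4]
side 723 [-40.7  51.3] [98.1 99.5] 0.68 min/max [-90.    1.9] [  8.5 101.2]
```

View pics/k2.png

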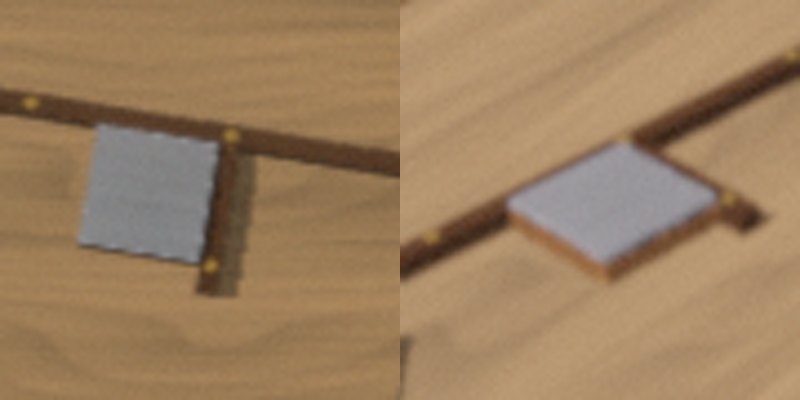

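The top view shows the block touching the long rail (95,125)-(220,142) and the short rail (218,145)-(203,262) with no bench wood between. The side view agrees, and the block is square within about 0.5°. The arm is clear.

```bash
python3 -c "
from bench import arm
print(arm.job_done())"
```

```text
the job is handed in; nothing more can be done
None
```

I handed the job in: the block sits in the stop's left inside corner, square within about 0.5°, with no visible gap at either rail, and the arm finished clear at about 29 s; I did not re-measure the anvil, dish, jar and brush, but no move went near them.

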